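# Open the combination lock of the strongbox and present its shackle

### The arm

A 6-joint arm with a two-finger parallel gripper is mounted at the origin on a cart in front of the work surface, level with it; the furniture and walls round the work are solid. World frame = base frame: x ahead of the robot, y to its left, z up, the work surface at z = 0. Lengths are in m, angles in rad, forces in N, time in s.
With the tool pointing down it reaches from about 0.375 to 0.9 m from the base axis. Payload 3.1 kg.
Tool frame: the origin (TCP) lies at the very end of the fingers, on their centre line; the grasp point (between the pads) lies 19 mm behind it; z points along the fingers, y is the direction in which the jaws open and shut (so a half turn about z gives the same grasp; the last joint's range is limited). The gripper opens to 87 mm and grips with 3 to 60 N. Pads are 19 mm wide; open, the fingers measure 117 mm over their backs; the gripper's body (75 mm by 190 mm) begins 51 mm behind the grasp point.
Start: joints at [0.936, 0.527, 1.433, -0, 1.181, -0.178], TCP at [0.275, 0.561, 0.223] pointing down, gripper open.
Joint ranges: [-3.08, 3.08], [-0.75, 2.2], [0.22, 2.44], [-1.43, 4.57], [0, 2.65], [-2.85, 2.85]. Speed limits (rad/s): [2.79, 2.79, 3.14, 3.14, 3.14, 3.14].

### API

Orientations are given as a unit quaternion [x, y, z, w].
In Python, from rig import robot, optics gives the robot as it stands.
- The arm moves only by the shell command python3 -m inch 'ROWS' [FORCE]. ROWS is JSON, a list of rows, each an object of numbers: "ax", "ay", "az": the turn, a rotation vector about the tool's x, y, z in rad; "dx", "dy", "dz": the shift along the tool's x, y, z in mm; "gripper": the opening in per cent of the stroke, from 0 (shut) to 100 (fully open). In form: [{"ax": .., "ay": .., "az": .., "dx": .., "dy": .., "dz": .., "gripper": ..}, ...]. A call has 1 to 8 rows; each row shifts and turns the commanded pose from where the row before left it, along the tool's axes as they then stand; what a row does not reach is not made up. A row lasts 1/10 s, in which the tool goes at most 50 mm and 8.59 degrees, less where a joint would pass 70% of its speed; a pose out of reach is approached as far as the arm can. A call with a gripper value outside its range is refused whole. The fingers move at their own pace and stop on an object; FORCE is the grip in N (left out, the last holds). Time passes only in rows, so rows that do not move let the fingers close. It gives the time, the measured TCP pose, the force and the opening at its end, in the units of the state.
- robot.get_obs(): the state, without advancing time (a new reading comes with each control period).
- optics.camera(name): name is "scene" or "top" or "wrist"; returns a dict with "img" (384x512x3 uint8, red, green, blue), "depth" (384x512 float32, m along the optical axis (not along the pixel's ray), 0 where there is no reading), "camera_matrix" (3x3 intrinsics, pixels), "k1" (the pictures are not rectified: a ray, as slopes to the right and down, at radius r is drawn at 1 + k1 r^2 times it, then the intrinsics apply), "position" and "attitude" of the camera in the world. Camera axes: x right, y up, looking along -z (the intrinsics and any distortion apply to the point x, -y, -z); pixel columns grow to the right and rows downward; lengths in m; the calibration is good to about 2 mm. A picture is of the moment at which its call begins.
- robot.hand_in(): hands the job in, once; it reports no verdict.
The state is a dict: "time": time; "q": joint angles; "joint_velocities": joint speeds; "joint_torque": joint torques, N m; "position": TCP position; "tool_rot": TCP orientation; "ft_force": force on the tool from outside, world axes, zero at the start; "moment": the same for the moment, N m; "grip_width": finger opening in m.
Only numpy, scipy, OpenCV 4.12 (cv2) and the standard library are available. Lean on these libraries where they do the work, as an engineer would, in place of code of your own. Each camera call takes 0.05 s, during which the arm holds its last target.

### The job

Somebody left the green solder spool on the lid of the grey strongbox, in the way of the combination dial: take it off and stand it flat on the bench beside the box, clear of it. Then turn the dial clockwise, feeling its clicks, until its white pointer clicks in at the green mark; the steel U-shackle is now unlocked, so pull it straight up out of the hasp. Finish while holding it up in the gripper over the box, still, legs hanging straight down, the leg ends about 10 cm clear above the lid; leave the dial at the green mark and do not disturb the pliers, screwdriver and eraser lying on the bench.

Things in the scene. Friction and masses are not known exactly. Their poses are not given: they have to be found in the camera images.
- lockbox: grey steel strongbox with blue lid, fixed to the bench, 192 (x) x 260 (y) x 70 mm; origin at the centre of its underside, z up; its lid's top is flat at z = 70 mm. On the lid: the dial with axis at box (0, +40) mm, the spool somewhere on the -x side of the dial, and the shackle, whose two legs stand in lid holes at box (0, -38) and (0, -88) mm
- dial_grip (a point): point on the dial's vertical axis at the height to grip its bar: 32 mm above the lid; moves with the box, does not turn. The dial: black round skirt of 56 mm diameter, 8 mm high, with an upright bar grip on it 48 mm long, 14 mm thick, from 8 to 42 mm above the lid; a white pointer marks one end of the bar. The bar may be gripped across its thickness and turned; its grip point is the bar's middle
- open_mark (a point): green rectangle on the lid, 46 mm from the dial's axis in the box's +x direction; the pointer must face it
- dial (a joint): angle of the dial's pointer from the green mark, rad, counterclockwise seen from above is positive: pointer direction in the world = yaw of the box + this value. It clicks into rest at every 30 degrees (0.524 rad), the peak between two clicks takes about 0.13 N m; the ends of its travel are -0.5 and 2.5. It starts 2 to 4 clicks counterclockwise of the mark (1.05, 1.57 or 2.09, seldom left between two clicks). The shackle is unlocked only within about 0.1 of 0
- shackle_grip (a point): middle of the straight top bar of the steel U-shackle (round steel, 10 mm thick, 60 mm wide outside along the box's y, the straight part of the top bar 30 mm long along y); locked, this bar is 45 mm above the lid. Loose part, 0.1 to 0.21 kg; it is locked by the dial, and slides straight up out of its holes (1 mm clearance), coming free after 47 mm of lift
- shackle_feet (a point): midway between the lower ends of the shackle's two legs, 92 mm under shackle_grip; 23 mm above the bench when locked; z runs up the legs to the bar
- spool_center (a point): centre of the solder spool, a green-flanged reel of 54 mm diameter and 30 mm height with upright axis (its z), 60 to 70 mm from the dial's axis (about 5 mm clear of its skirt at the nearest), standing on the lid, 15 mm from its underside; 0.16 to 0.28 kg, may be gripped over its diameter
- nose_pliers: red-handled pliers lying on the bench at the left, leave alone; origin at the underside
- driver_red: red screwdriver lying on the bench at the right front, leave alone; origin at the underside
- eraser: small blue and white eraser lying on the bench at the left front, leave alone; origin at the underside
Mind the look-alikes: they are no part of the job. There is more than one size of the part that bears spool_center; the job needs the middle-sized.

How it is judged:
By the outcome, as a careful person would: the job done as asked, in the order asked, and still so for the second after the job is handed in, while the arm keeps its last pose, push and grip.
It also fails if it takes over 69 s, if anything falls off the work surface, if the arm or the gripper's body presses on something with over 40 N, if the wrist force passes 120 N, or if a joint passes its speed limit or range.

## Working session

There is one attempt and no reset: what is moved stays moved. The work goes in short steps, Python scripts to look and compute and a shell command to move; the robot and the scene stay as the last step left them, time stands still between calls to the robot, and variables do not carry over. Pictures are saved under pics/ and viewed, and the job is handed in when it is done.

```bash
ls; mkdir -p pics
cat > h.py <<'E'
import numpy as np, cv2
from rig import robot, optics
from scipy.spatial.transform import Rotation as R
def rot(a):
    a=np.asarray(a,float)
    return a if a.shape==(3,3) else R.from_quat(a).as_matrix()
def save(c,name):
    cv2.imwrite('pics/'+name,c['img'][:,:,::-1])
def ray(c,u,v):
    K=np.asarray(c['camera_matrix']); 
    d=np.array([c['k1'],0,0,0,0],float)
    p=cv2.undistortPoints(np.array([[[u,v]]],float),K,d)[0,0]
    return np.asarray(c['position']),rot(c['attitude'])@np.array([p[0],-p[1],-1.])
def onplane(c,u,v,z):
    o,d=ray(c,u,v); return o+d*(z-o[2])/d[2]
def deproj(c,u,v):
    o,d=ray(c,u,v); return o+d*c['depth'][int(round(v)),int(round(u))]
E
python3 - <<'E'
from h import *
print(robot.get_obs())
for n in ['scene','top','wrist']:
    c=optics.camera(n); save(c,n+'0.png'); np.savez('/tmp/'+n+'0.npz',**c)
    print(n,c['camera_matrix'],c['k1'],c['position'],c['attitude'])
E
```

```text
pics
{'time': 0.0, 'q': array([ 9.36496947e-01,  5.28462635e-01,  1.43392570e+00, -3.59867179e-05,
        1.18140652e+00, -1.78522687e-01]), 'joint_velocities': array([ 1.65870857e-03,  4.37563401e-05,  9.80655020e-04, -7.54277283e-04,
        1.43412142e-03, -2.31219075e-04]), 'joint_torque': array([-1.40699314e-03, -4.40043747e+01, -1.76590794e+01,  6.31611259e-02,
        5.81772847e-02, -1.51045306e-04]), 'position': array([0.27464297, 0.56058678, 0.22156638]), 'tool_rot': array([ 2.25914162e-01,  9.74146590e-01, -1.01799112e-03, -4.19999393e-04]), 'ft_force': array([0.04508088, 0.02978164, 0.38460087]), 'moment': array([ 0.01938318, -0.00128048, -0.03134752]), 'grip_width': 0.08693071749030402}
scene [[406.5440152    0.         250.58568892]
 [  0.         406.5440152  193.17372637]
 [  0.           0.           1.        ]] -0.028562136719376297 [-0.28977922 -0.49221895  0.65380257] [ 0.42356361 -0.23965442 -0.41503622  0.76870317]
top [[366.25369754   0.         256.16617627]
 [  0.         366.25369754 191.27922388]
 [  0.           0.           1.        ]] 0.026471462775423026 [ 0.3891579  -0.04899794  1.03469081] [-0.03999563  0.03162459  0.71084893 -0.70149414]
wrist [[266.53419137   0.         254.07195518]
 [  0.         266.53419137 194.05366834]
 [  0.           0.           1.        ]] -0.038192385124172605 [0.2071764  0.59381893 0.3833584 ] [-0.11676476 -0.07176011  0.52394848  0.84065122]
```

View pics/top0.png

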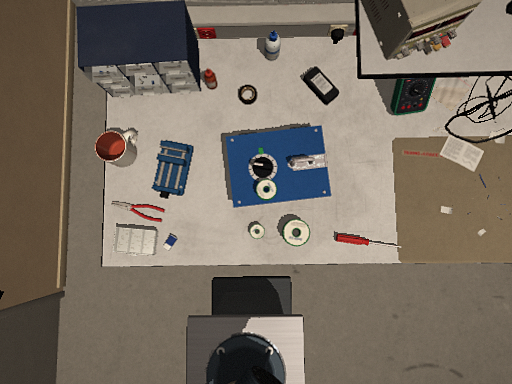

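View pics/scene0.png

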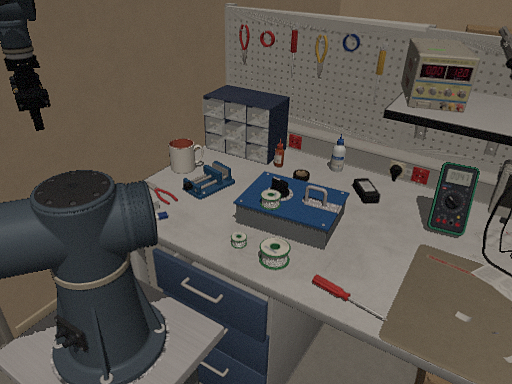

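Run:
```python
from h import *
c=np.load('/tmp/top0.npz')
im=c['img'][:,:,::-1]
cv2.imwrite('pics/top0z.png',cv2.resize(im[115:255,215:345],None,fx=5.5,fy=4.28*1.0 if 0 else 4.2,interpolation=cv2.INTER_CUBIC)) if 0 else cv2.imwrite('pics/top0z.png',cv2.resize(im[115:260,210:345],None,fx=4,fy=4,interpolation=cv2.INTER_CUBIC))
c=np.load('/tmp/scene0.npz'); im=c['img'][:,:,::-1]
cv2.imwrite('pics/scene0z.png',cv2.resize(im[165:275,220:360],None,fx=5,fy=5,interpolation=cv2.INTER_CUBIC))
```

```text
(no output)
```

View pics/top0z.png

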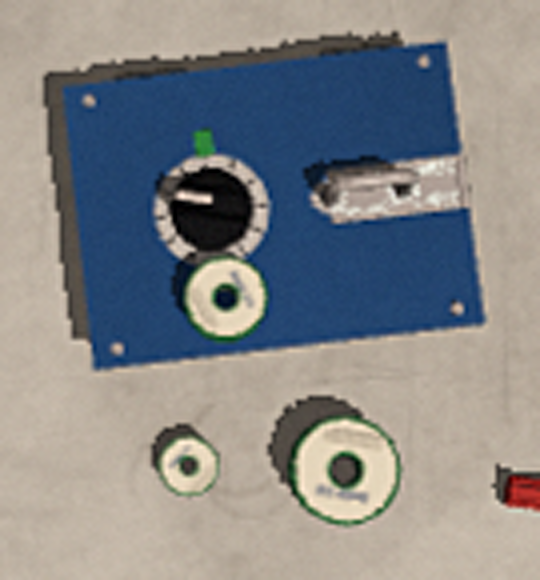

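View pics/scene0z.png

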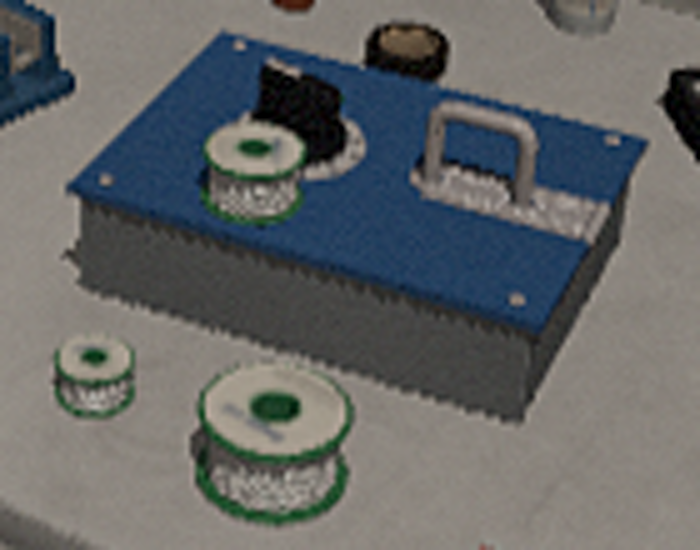

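```bash
cat >> h.py <<'E'
def yawrect(c):
    pass
E
python3 - <<'E'
from h import *
c=np.load('/tmp/top0.npz'); im=c['img']
hsv=cv2.cvtColor(im,cv2.COLOR_RGB2HSV)
m=cv2.inRange(hsv,(100,120,50),(125,255,255)); m[:, :205]=0; m[:,345:]=0;m[:115]=0;m[225:]=0
cn=max(cv2.findContours(m,0,2)[0],key=cv2.contourArea)
print(cv2.boundingRect(cn))
h=cv2.convexHull(cn)[:,0]
P=np.array([onplane(c,u,v,.07)[:2] for u,v in h])
r=cv2.minAreaRect(P.astype(np.float32)); print(r)
cen=np.array(r[0]); a=np.deg2rad(r[2]); 
print(cv2.boxPoints(r))
# green mark
g=cv2.inRange(hsv,(45,100,60),(80,255,255)); g2=g.copy(); g2[:140]=0;g2[162:]=0
v,u=np.nonzero(g2[:,:320]);k=u>230; print('mark',u[k].mean(),v[k].mean(),k.sum(),onplane(c,u[k].mean(),v[k].mean(),.07))
# pointer
for (zx,zy) in [(180,195),(205,200)]:
    print('ptr',onplane(c,210+zx/4,115+zy/4,.112))
# spools: hough-free: white+green mask blobs
hs=cv2.inRange(hsv,(0,0,150),(180,255,255))
for name,(zx,zy,zr),z in [('mid',(225,298,42),.1),('small',(189,466,30),.02),('big',(345,471,55),.04)]:
    p=onplane(c,210+zx/4,115+zy/4,z); q=onplane(c,210+(zx+zr)/4,115+zy/4,z); print(name,p,2*np.linalg.norm(p-q))
E
```

```text
(226, 126, 105, 81)
((0.5561055541038513, -0.09494929015636444), (0.19071970880031586, 0.25773993134498596), 5.961689472198486)
[[ 0.44787657  0.02331929]
 [ 0.47464633 -0.23302667]
 [ 0.66433454 -0.21321787]
 [ 0.6375648   0.04312809]]
mark 260.57142857142856 150.21428571428572 28 [ 0.59764466 -0.05136862  0.07      ]
ptr [ 0.5536927  -0.03656856  0.112     ]
ptr [ 0.55022816 -0.05246791  0.112     ]
mid [ 0.48850067 -0.06444849  0.1       ] 0.05383914060770137
small [ 0.38107251 -0.03920213  0.02      ] 0.041289116364963324
big [ 0.37660688 -0.14439764  0.04      ] 0.07387209583028172
```

```bash
cat >> h.py <<'E'
def plan(target,yaw_deg=None):
    """shift in tool axes (mm) to target, and az (rad, about tool z) to bring tool y to yaw"""
    o=robot.get_obs(); Rm=R.from_quat(o['tool_rot']).as_matrix()
    d=Rm.T@(np.asarray(target)-o['position'])*1000
    ty=np.degrees(np.arctan2(Rm[1,1],Rm[0,1])); tilt=np.degrees(np.arccos(-Rm[2,2]))
    print('t %.2f pos %s yaw %.2f tilt %.2f F %s w %.4f'%(o['time'],o['position'].round(4),ty,tilt,o['ft_force'].round(1),o['grip_width']), 'q6 %.2f'%o['q'][5])
    print('shift tool mm',d.round(1), 'perfect-down axes: dx along',Rm[:,0].round(3))
    if yaw_deg is not None:
        a=(ty-yaw_deg+180)%360-180; print('az rad %.4f'%np.radians(a),'rows',abs(a)/8.59)
        # shift after turning
        Rn=Rm@R.from_rotvec([0,0,np.radians(a)]).as_matrix()
        print('shift if turned first',(Rn.T@(np.asarray(target)-o['position'])*1000).round(1))
E
python3 -c "
from h import *
plan([.47,-.08,.25],96)"
```

```text
t 0.15 pos [0.2748 0.5607 0.2218] yaw 63.88 tilt 0.10 F [-0.2  0.2 -0.9] w 0.0873 q6 -0.18
shift tool mm [-457.4 -489.4  -27.5] perfect-down axes: dx along [-0.898  0.44   0.   ]
az rad -0.5606 rows 3.738974153495082
shift if turned first [-127.2 -657.7  -27.5]
```

```bash
python3 -m inch '[{"dx":-31,"dy":-33,"dz":-2},{"dx":-31,"dy":-33,"dz":-2},{"dx":-31,"dy":-33,"dz":-2},{"dx":-31,"dy":-33,"dz":-2},{"dx":-31,"dy":-33,"dz":-2},{"dx":-31,"dy":-33,"dz":-2},{"dx":-31,"dy":-33,"dz":-2}]'; python3 -c "
from h import *
plan([.47,-.08,.25],96)"
```

```text
t 0.15 pos [0.2748 0.5607 0.2218] yaw 63.88 tilt 0.10 F [-0.2  0.2 -0.9] w 0.0873 q6 -0.18
shift tool mm [-457.4 -489.4  -27.5] perfect-down axes: dx along [-0.898  0.44   0.   ]
az rad -0.5606 rows 3.738974153495082
shift if turned first [-127.2 -657.7  -27.5]invalid input
```

```bash
python3 -m inch '[{"ax":0,"ay":0,"az":0,"dx":-31,"dy":-33,"dz":-2,"gripper":100}]'; python3 -c "
from h import *
plan([.47,-.08,.25],96)"
```

```text
time: 0.25
position: [0.2879, 0.5212, 0.224]
tool_rot: [0.224, 0.975, 0.002, 0.0]
ft_force: [1.4, -1.0, 0.3]
grip_width: 0.087
t 0.25 pos [0.2879 0.5212 0.224 ] yaw 64.12 tilt 0.21 F [ 1.4 -1.   0.3] w 0.0870 q6 -0.24
shift tool mm [-426.2 -461.4  -28. ] perfect-down axes: dx along [-0.9    0.436  0.001]
az rad -0.5564 rows 3.7112883251457713
shift if turned first [-118.2 -616.9  -28. ]
```

```bash
python3 -m inch '[{"ax":0,"ay":0,"az":0,"dx":-32,"dy":-34,"dz":-2,"gripper":100},{"ax":0,"ay":0,"az":0,"dx":-32,"dy":-34,"dz":-2,"gripper":100},{"ax":0,"ay":0,"az":0,"dx":-32,"dy":-34,"dz":-2,"gripper":100},{"ax":0,"ay":0,"az":0,"dx":-32,"dy":-34,"dz":-2,"gripper":100},{"ax":0,"ay":0,"az":0,"dx":-32,"dy":-34,"dz":-2,"gripper":100},{"ax":0,"ay":0,"az":0,"dx":-32,"dy":-34,"dz":-2,"gripper":100},{"ax":0,"ay":0,"az":0,"dx":-32,"dy":-34,"dz":-2,"gripper":100},{"ax":0,"ay":0,"az":0,"dx":-32,"dy":-34,"dz":-2,"gripper":100}]'; python3 -c "
from h import *
plan([.47,-.08,.25],96)"
```

```text
time: 1.05
position: [0.3986, 0.1592, 0.2407]
tool_rot: [0.226, 0.974, 0.0, 0.0]
ft_force: [0.9, -0.6, -0.4]
grip_width: 0.0871
t 1.05 pos [0.3986 0.1592 0.2407] yaw 63.90 tilt 0.01 F [ 0.9 -0.6 -0.4] w 0.0871 q6 -1.00
shift tool mm [-169.3 -183.4   -9.3] perfect-down axes: dx along [-0.898  0.44  -0.   ]
az rad -0.5603 rows 3.7371554001493577
shift if turned first [ -46.  -245.4   -9.3]
```

```bash
python3 -m inch '[{"ax":0,"ay":0,"az":0,"dx":-33,"dy":-36,"dz":-2,"gripper":100},{"ax":0,"ay":0,"az":0,"dx":-33,"dy":-36,"dz":-2,"gripper":100},{"ax":0,"ay":0,"az":0,"dx":-33,"dy":-36,"dz":-2,"gripper":100},{"ax":0,"ay":0,"az":0,"dx":-33,"dy":-36,"dz":-2,"gripper":100},{"ax":0,"ay":0,"az":-0.14,"dx":0,"dy":0,"dz":0,"gripper":100},{"ax":0,"ay":0,"az":-0.14,"dx":0,"dy":0,"dz":0,"gripper":100},{"ax":0,"ay":0,"az":-0.14,"dx":0,"dy":0,"dz":0,"gripper":100},{"ax":0,"ay":0,"az":-0.14,"dx":0,"dy":0,"dz":0,"gripper":100}]'; python3 -c "
from h import *
c=optics.camera('wrist'); save(c,'w1.png'); np.savez('/tmp/w1.npz',**c); print(c['position'],rot(c['attitude']))
plan([.47,-.08,.25],96)"
```

```text
time: 1.85
position: [0.4534, -0.0267, 0.2483]
tool_rot: [-0.055, 0.999, 0.0, -0.0]
ft_force: [-0.8, 0.8, 0.4]
grip_width: 0.087
[ 0.3786394  -0.03472094  0.41003434] [[-1.08415002e-01 -9.56814655e-01 -2.69725606e-01]
 [ 9.94105533e-01 -1.04180426e-01 -3.00104817e-02]
 [ 6.14340223e-04 -2.71389304e-01  9.62469464e-01]]
t 1.90 pos [ 0.4535 -0.0266  0.2484] yaw 96.49 tilt 0.03 F [-0.2  0.6  0. ] w 0.0868 q6 -1.99
shift tool mm [-10.4 -54.9  -1.6] perfect-down axes: dx along [-0.994 -0.113  0.   ]
az rad 0.0085 rows 0.05684963952511888
shift if turned first [-10.9 -54.8  -1.6]
```

View pics/w1.png

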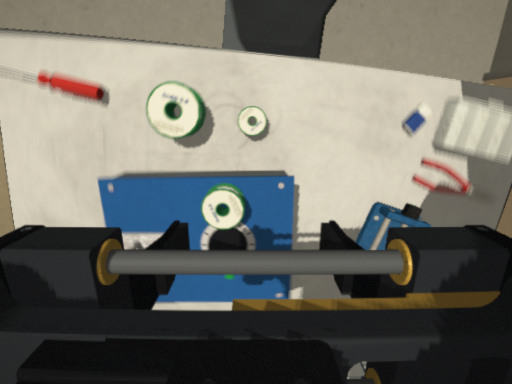

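Run:
```python
from h import *
def spool(c,u0,v0,r,z):
    im=c['img']; hsv=cv2.cvtColor(im,cv2.COLOR_RGB2HSV)
    m=cv2.inRange(hsv,(0,0,95),(99,255,255)); k=np.zeros_like(m); cv2.circle(k,(u0,v0),r,255,-1)
    blue=cv2.inRange(hsv,(100,100,30),(125,255,255))
    m=cv2.bitwise_and(m,k)
    cv2.imwrite('pics/m_%d.png'%u0,cv2.resize(np.hstack([m[v0-40:v0+40,u0-40:u0+40],cv2.cvtColor(im,cv2.COLOR_RGB2GRAY)[v0-40:v0+40,u0-40:u0+40]]),None,fx=4,fy=4,interpolation=0))
    cn=max(cv2.findContours(m,0,1)[0],key=cv2.contourArea)
    h=cv2.convexHull(cn)[:,0]
    P=np.array([onplane(c,u,v,z)[:2] for u,v in h],np.float32)
    print(cv2.minEnclosingCircle(P),cv2.fitEllipse(P))
spool(np.load('/tmp/top0.npz'),266,189,13,.1)
spool(np.load('/tmp/w1.npz'),223,207,25,.1)
c=np.load('/tmp/w1.npz')
for u,v in [(281,185),(110,187)]: print(onplane(c,u,v,.07))
c=np.load('/tmp/top0.npz')
for u,v in [(210+118/4,115+348/4),(210+457/4,115+308/4)]: print(onplane(c,u,v,.07))
```

```text
((0.49374496936798096, -0.06392158567905426), 0.0301186703145504) ((0.492224782705307, -0.0650106817483902), (0.0511542484164238, 0.05924591049551964), 65.91529083251953)
((0.486472487449646, -0.06208368390798569), 0.032334670424461365) ((0.4869147837162018, -0.0612226165831089), (0.05469474941492081, 0.06479116529226303), 80.9934310913086)
[0.45781929 0.00970635 0.07      ]
[ 0.48498594 -0.21571562  0.07      ]
[0.45947695 0.00619352 0.07      ]
[ 0.4829189 -0.2178022  0.07     ]
```

View pics/m_223.png

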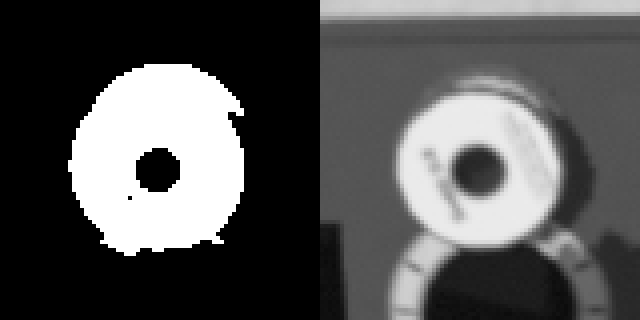

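Run:
```python
from h import *
print(onplane(np.load('/tmp/w1.npz'),222.3,209.3,.1),onplane(np.load('/tmp/w1.npz'),222.5,209.3,.1),onplane(np.load('/tmp/top0.npz'),266.6,189.2,.1))
plan([.487,-.064,.15],96)
```

```text
[ 0.48910699 -0.06176502  0.1       ] [ 0.48908022 -0.0615204   0.1       ] [ 0.48926216 -0.06535809  0.1       ]
t 1.90 pos [ 0.4535 -0.0266  0.2484] yaw 96.49 tilt 0.03 F [-0.2  0.6  0. ] w 0.0868 q6 -1.99
shift tool mm [-29.1 -41.   98.4] perfect-down axes: dx along [-0.994 -0.113  0.   ]
az rad 0.0085 rows 0.05684963952511888
shift if turned first [-29.5 -40.7  98.4]
```

```bash
python3 -m inch '[{"ax":0,"ay":0,"az":0,"dx":-16,"dy":-20,"dz":20,"gripper":100},{"ax":0,"ay":0,"az":0,"dx":-15,"dy":-20,"dz":30,"gripper":100},{"ax":0,"ay":0,"az":0,"dx":0,"dy":0,"dz":30,"gripper":100},{"ax":0,"ay":0,"az":0,"dx":0,"dy":0,"dz":30,"gripper":100},{"ax":0,"ay":0,"az":0,"dx":0,"dy":0,"dz":0,"gripper":100}]'; python3 -c "
from h import *
plan([.489,-.0635,.075],96)
c=optics.camera('wrist'); save(c,'w2.png')
c=optics.camera('scene'); im=c['img'][:,:,::-1]; cv2.imwrite('pics/s2.png',cv2.resize(im[135:275,200:370],None,fx=4,fy=4))
"
```

```text
time: 2.4
position: [0.4857, -0.0621, 0.1353]
tool_rot: [-0.051, 0.999, 0.002, -0.004]
ft_force: [-0.5, -0.5, 0.6]
grip_width: 0.087
t 2.40 pos [ 0.4857 -0.0621  0.1353] yaw 95.83 tilt 0.52 F [-0.5 -0.5  0.6] w 0.0870 q6 -2.03
shift tool mm [-3.6 -2.  60.2] perfect-down axes: dx along [-0.995 -0.102  0.008]
az rad -0.0029 rows 0.019667433645242784
shift if turned first [-3.6 -2.  60.2]
```

View pics/s2.png

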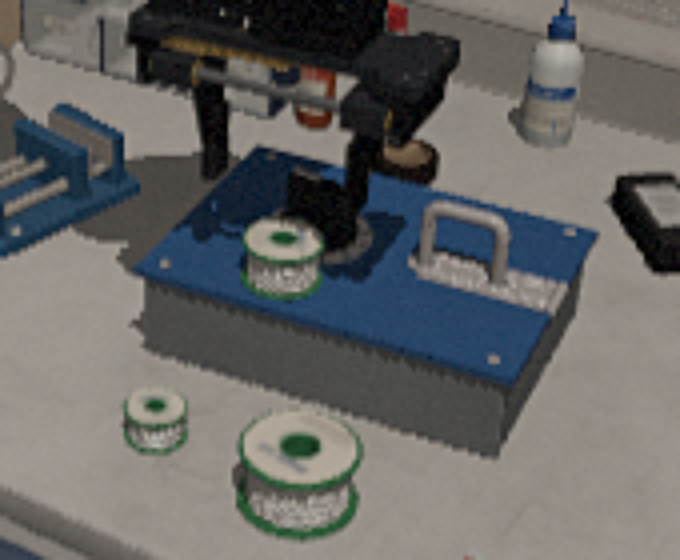

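View pics/w2.png

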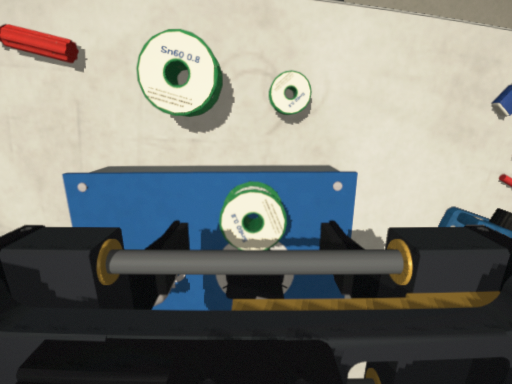

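```bash
python3 -m inch '[{"ax":0,"ay":0,"az":0,"dx":-1,"dy":0,"dz":25,"gripper":100},{"ax":0,"ay":0,"az":0,"dx":-1,"dy":0,"dz":20,"gripper":100},{"ax":0,"ay":0,"az":0,"dx":0,"dy":0,"dz":12,"gripper":100},{"ax":0,"ay":0,"az":0,"dx":0,"dy":0,"dz":0,"gripper":100},{"ax":0,"ay":0,"az":0,"dx":0,"dy":0,"dz":0,"gripper":100}]'; python3 -c "
from h import *
plan([.489,-.0635,.075],96)
c=optics.camera('wrist'); save(c,'w3.png')
"
```

```text
time: 3.0
position: [0.4913, -0.0629, 0.0825]
tool_rot: [-0.052, 0.999, -0.0, 0.001]
ft_force: [-0.2, -0.9, 0.7]
grip_width: 0.0869
t 3.00 pos [ 0.4913 -0.0629  0.0825] yaw 95.97 tilt 0.10 F [-0.2 -0.9  0.7] w 0.0869 q6 -2.03
shift tool mm [ 2.4 -0.3  7.5] perfect-down axes: dx along [-0.995 -0.104 -0.002]
az rad -0.0005 rows 0.0036649105120778822
shift if turned first [ 2.4 -0.3  7.5]
```

View pics/w3.png

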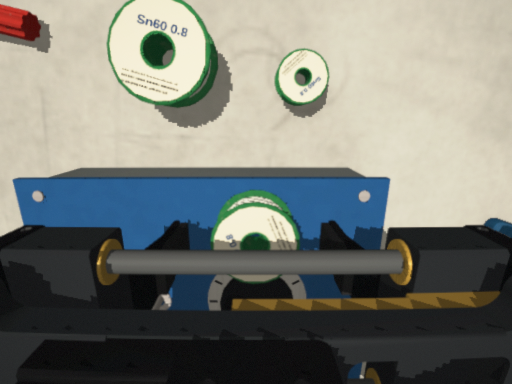

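```bash
python3 -m inch '[{"ax":0,"ay":0,"az":0,"dx":2,"dy":0,"dz":7,"gripper":100},{"ax":0,"ay":0,"az":0,"dx":0,"dy":0,"dz":0,"gripper":75},{"ax":0,"ay":0,"az":0,"dx":0,"dy":0,"dz":0,"gripper":50},{"ax":0,"ay":0,"az":0,"dx":0,"dy":0,"dz":0,"gripper":50},{"ax":0,"ay":0,"az":0,"dx":0,"dy":0,"dz":0,"gripper":50},{"ax":0,"ay":0,"az":0,"dx":0,"dy":0,"dz":0,"gripper":50}]' 30; python3 -c "
from h import *
plan([.489,-.0635,.18],96)
"
```

```text
time: 3.65
position: [0.4888, -0.063, 0.0746]
tool_rot: [-0.052, 0.999, -0.0, 0.0]
ft_force: [-0.2, 0.9, 0.2]
grip_width: 0.0549
t 3.65 pos [ 0.4888 -0.063   0.0746] yaw 95.97 tilt 0.01 F [-0.2  0.9  0.2] w 0.0549 q6 -2.03
shift tool mm [  -0.2   -0.5 -105.4] perfect-down axes: dx along [-0.995 -0.104 -0.   ]
az rad -0.0005 rows 0.0032012687674168256
shift if turned first [  -0.2   -0.5 -105.4]
```

```bash
python3 -m inch '[{"ax":0,"ay":0,"az":0,"dx":0,"dy":0,"dz":0,"gripper":45},{"ax":0,"ay":0,"az":0,"dx":0,"dy":0,"dz":0,"gripper":45},{"ax":0,"ay":0,"az":0,"dx":0,"dy":0,"dz":-10,"gripper":45},{"ax":0,"ay":0,"az":0,"dx":0,"dy":0,"dz":-15,"gripper":45},{"ax":0,"ay":0,"az":0,"dx":0,"dy":0,"dz":-15,"gripper":45},{"ax":0,"ay":0,"az":0,"dx":0,"dy":0,"dz":0,"gripper":45}]' 30; python3 -c "
from h import *
plan([.50,-.34,.19],96)
c=optics.camera('wrist'); save(c,'w4.png')
"
```

```text
time: 4.25
position: [0.4898, -0.0634, 0.1164]
tool_rot: [-0.052, 0.999, -0.001, 0.002]
ft_force: [0.8, -0.2, -2.1]
grip_width: 0.0531
t 4.25 pos [ 0.4898 -0.0634  0.1164] yaw 95.98 tilt 0.23 F [ 0.8 -0.2 -2.1] w 0.0531 q6 -2.03
shift tool mm [  18.4 -276.3  -73.2] perfect-down axes: dx along [-0.995 -0.104 -0.004]
az rad -0.0004 rows 0.0023358041748891985
shift if turned first [  18.5 -276.3  -73.2]
```

View pics/w4.png

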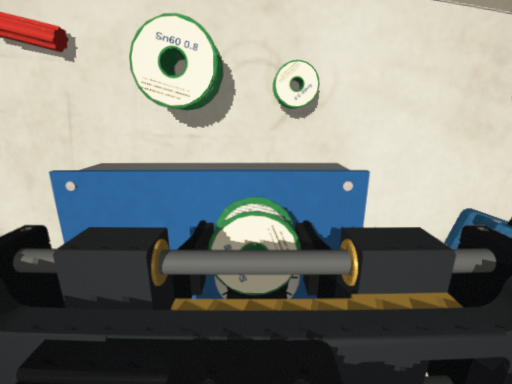

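```bash
python3 -m inch '[{"ax":0,"ay":0,"az":0,"dx":0,"dy":0,"dz":-30,"gripper":45},{"ax":0,"ay":0,"az":0,"dx":0,"dy":-20,"dz":-30,"gripper":45},{"ax":0,"ay":0,"az":0,"dx":3,"dy":-40,"dz":-10,"gripper":45},{"ax":0,"ay":0,"az":0,"dx":4,"dy":-45,"dz":0,"gripper":45},{"ax":0,"ay":0,"az":0,"dx":4,"dy":-45,"dz":0,"gripper":45},{"ax":0,"ay":0,"az":0,"dx":4,"dy":-45,"dz":0,"gripper":45},{"ax":0,"ay":0,"az":0,"dx":3,"dy":-45,"dz":0,"gripper":45},{"ax":0,"ay":0,"az":0,"dx":0,"dy":-35,"dz":0,"gripper":45}]'; python3 -m inch '[{"ax":0,"ay":0,"az":0,"dx":0,"dy":0,"dz":20,"gripper":45},{"ax":0,"ay":0,"az":0,"dx":0,"dy":0,"dz":30,"gripper":45},{"ax":0,"ay":0,"az":0,"dx":0,"dy":0,"dz":20,"gripper":45},{"ax":0,"ay":0,"az":0,"dx":0,"dy":0,"dz":0,"gripper":45}]'; python3 -c "
from h import *
plan([.50,-.34,.006],96)
c=optics.camera('wrist'); save(c,'w5.png')
c=optics.camera('top'); save(c,'t5.png')
"
```

```text
time: 5.1
position: [0.4984, -0.3408, 0.1834]
tool_rot: [-0.051, 0.999, 0.0, -0.001]
ft_force: [-0.0, 0.8, -1.1]
grip_width: 0.0535
time: 5.5
position: [0.4966, -0.336, 0.1103]
tool_rot: [-0.052, 0.999, 0.004, -0.003]
ft_force: [0.5, 0.2, -2.3]
grip_width: 0.0531
t 5.50 pos [ 0.4966 -0.336   0.1103] yaw 95.94 tilt 0.57 F [ 0.5  0.2 -2.3] w 0.0531 q6 -2.46
shift tool mm [ -3.6  -5.1 104.3] perfect-down axes: dx along [-0.995 -0.104  0.006]
az rad -0.0010 rows 0.0068414158695069074
shift if turned first [ -3.6  -5.1 104.3]
```

View pics/w5.png

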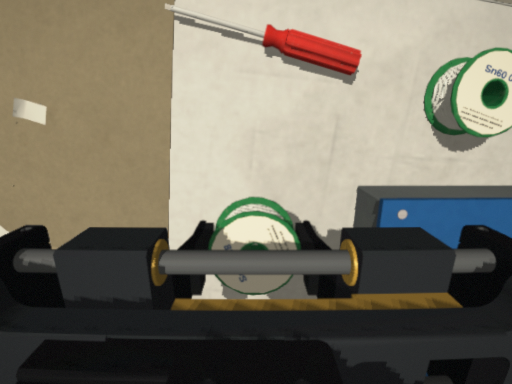

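View pics/t5.png

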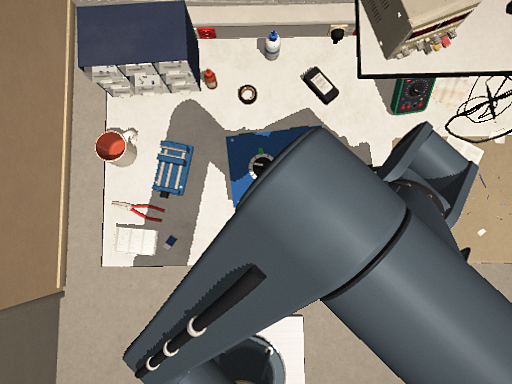

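```bash
python3 -m inch '[{"ax":0,"ay":0,"az":0,"dx":0,"dy":0,"dz":30,"gripper":45},{"ax":0,"ay":0,"az":0,"dx":0,"dy":0,"dz":30,"gripper":45},{"ax":0,"ay":0,"az":0,"dx":0,"dy":0,"dz":20,"gripper":45},{"ax":0,"ay":0,"az":0,"dx":0,"dy":0,"dz":12,"gripper":45},{"ax":0,"ay":0,"az":0,"dx":0,"dy":0,"dz":6,"gripper":45},{"ax":0,"ay":0,"az":0,"dx":0,"dy":0,"dz":0,"gripper":45},{"ax":0,"ay":0,"az":0,"dx":0,"dy":0,"dz":0,"gripper":45}]'; python3 -c "
from h import *
plan([.50,-.34,.005],96)
"
```

```text
time: 6.3
position: [0.5001, -0.339, 0.0177]
tool_rot: [-0.052, 0.999, -0.001, 0.001]
ft_force: [0.3, 0.7, -2.4]
grip_width: 0.0531
t 6.30 pos [ 0.5001 -0.339   0.0177] yaw 95.98 tilt 0.13 F [ 0.3  0.7 -2.4] w 0.0531 q6 -2.46
shift tool mm [ 0.3 -0.9 12.7] perfect-down axes: dx along [-0.995 -0.104 -0.001]
az rad -0.0004 rows 0.0025567392684506802
shift if turned first [ 0.3 -0.9 12.7]
```

```bash
python3 -m inch '[{"ax":0,"ay":0,"az":0,"dx":0,"dy":0,"dz":5,"gripper":45},{"ax":0,"ay":0,"az":0,"dx":0,"dy":0,"dz":4,"gripper":45},{"ax":0,"ay":0,"az":0,"dx":0,"dy":0,"dz":2,"gripper":45},{"ax":0,"ay":0,"az":0,"dx":0,"dy":0,"dz":0,"gripper":45},{"ax":0,"ay":0,"az":0,"dx":0,"dy":0,"dz":0,"gripper":45}]'; python3 -c "
from h import *
plan([.50,-.34,.005],96)
"
```

```text
time: 6.8
position: [0.4993, -0.3383, 0.0055]
tool_rot: [-0.052, 0.999, 0.0, -0.0]
ft_force: [-0.1, 0.7, -1.6]
grip_width: 0.0532
t 6.80 pos [ 0.4993 -0.3383  0.0055] yaw 95.97 tilt 0.01 F [-0.1  0.7 -1.6] w 0.0532 q6 -2.46
shift tool mm [-0.5 -1.7  0.5] perfect-down axes: dx along [-0.995 -0.104  0.   ]
az rad -0.0005 rows 0.0031755141166466454
shift if turned first [-0.5 -1.7  0.5]
```

```bash
python3 -m inch '[{"ax":0,"ay":0,"az":0,"dx":0,"dy":0,"dz":1,"gripper":45},{"ax":0,"ay":0,"az":0,"dx":0,"dy":0,"dz":0,"gripper":45},{"ax":0,"ay":0,"az":0,"dx":0,"dy":0,"dz":0,"gripper":45}]'; python3 -c "
from h import *
plan([.50,-.34,.005],96)
"
```

```text
time: 7.1
position: [0.4995, -0.3385, 0.0047]
tool_rot: [-0.052, 0.999, -0.0, 0.0]
ft_force: [-0.5, -0.2, -1.5]
grip_width: 0.0531
t 7.10 pos [ 0.4995 -0.3385  0.0047] yaw 95.97 tilt 0.03 F [-0.5 -0.2 -1.5] w 0.0531 q6 -2.46
shift tool mm [-0.3 -1.5 -0.3] perfect-down axes: dx along [-0.995 -0.104 -0.   ]
az rad -0.0006 rows 0.003945648619861454
shift if turned first [-0.3 -1.5 -0.3]
```

```bash
python3 -m inch '[{"ax":0,"ay":0,"az":0,"dx":0,"dy":0,"dz":0.7,"gripper":45},{"ax":0,"ay":0,"az":0,"dx":0,"dy":0,"dz":0,"gripper":45},{"ax":0,"ay":0,"az":0,"dx":0,"dy":0,"dz":0,"gripper":66},{"ax":0,"ay":0,"az":0,"dx":0,"dy":0,"dz":0,"gripper":80},{"ax":0,"ay":0,"az":0,"dx":0,"dy":0,"dz":0,"gripper":82},{"ax":0,"ay":0,"az":0,"dx":0,"dy":0,"dz":0,"gripper":82},{"ax":0,"ay":0,"az":0,"dx":0,"dy":0,"dz":0,"gripper":82}]'; python3 -c "
from h import *
plan([.50,-.34,.25],96)
"
```

```text
time: 7.8
position: [0.4993, -0.3383, 0.0037]
tool_rot: [-0.052, 0.999, 0.0, -0.0]
ft_force: [-0.5, -0.5, -0.2]
grip_width: 0.0707
t 7.80 pos [ 0.4993 -0.3383  0.0037] yaw 95.97 tilt 0.01 F [-0.5 -0.5 -0.2] w 0.0707 q6 -2.46
shift tool mm [  -0.5   -1.7 -246.3] perfect-down axes: dx along [-0.995 -0.104  0.   ]
az rad -0.0005 rows 0.0033698415440097406
shift if turned first [  -0.5   -1.7 -246.3]
```

```bash
python3 -m inch '[{"ax":0,"ay":0,"az":0,"dx":0,"dy":0,"dz":-15,"gripper":82},{"ax":0,"ay":0,"az":0,"dx":0,"dy":0,"dz":-30,"gripper":82},{"ax":0,"ay":0,"az":0,"dx":0,"dy":0,"dz":-45,"gripper":82},{"ax":0,"ay":0,"az":0,"dx":0,"dy":0,"dz":-45,"gripper":82},{"ax":0,"ay":0,"az":0,"dx":0,"dy":0,"dz":-45,"gripper":82},{"ax":0,"ay":0,"az":0,"dx":0,"dy":0,"dz":-45,"gripper":82},{"ax":0,"ay":0,"az":0.14,"dx":0,"dy":0,"dz":-20,"gripper":82},{"ax":0,"ay":0,"az":0.14,"dx":0,"dy":0,"dz":0,"gripper":82}]';python3 -m inch '[{"ax":0,"ay":0,"az":0.14,"dx":0,"dy":0,"dz":0,"gripper":82},{"ax":0,"ay":0,"az":0.14,"dx":0,"dy":0,"dz":0,"gripper":82},{"ax":0,"ay":0,"az":0.14,"dx":0,"dy":0,"dz":0,"gripper":82},{"ax":0,"ay":0,"az":0.14,"dx":0,"dy":0,"dz":0,"gripper":82},{"ax":0,"ay":0,"az":0.14,"dx":0,"dy":0,"dz":0,"gripper":82},{"ax":0,"ay":0,"az":0.14,"dx":0,"dy":0,"dz":0,"gripper":82},{"ax":0,"ay":0,"az":0.14,"dx":0,"dy":0,"dz":0,"gripper":82},{"ax":0,"ay":0,"az":0.14,"dx":0,"dy":0,"dz":0,"gripper":82}]'
python3 -c "
from h import *
plan([.552,-.13,.25],0)
"
```

```text
time: 8.6
position: [0.5011, -0.34, 0.2549]
tool_rot: [0.091, 0.996, -0.003, 0.004]
ft_force: [-0.2, -0.5, -0.9]
grip_width: 0.0713
time: 9.4
position: [0.4991, -0.3381, 0.25]
tool_rot: [0.606, 0.796, -0.0, 0.0]
ft_force: [0.0, -0.9, 0.5]
grip_width: 0.0715
t 9.40 pos [ 0.4991 -0.3381  0.25  ] yaw 15.43 tilt 0.04 F [ 0.  -0.9  0.5] w 0.0715 q6 -1.05
shift tool mm [ 1.865e+02  1.063e+02 -1.000e-01] perfect-down axes: dx along [-0.266  0.964 -0.001]
az rad 0.2692 rows 1.7959006955027752
shift if turned first [ 2.081e+02  5.290e+01 -1.000e-01]
```

```bash
python3 -m inch '[{"ax":0,"ay":0,"az":0.135,"dx":0,"dy":0,"dz":0,"gripper":82},{"ax":0,"ay":0,"az":0.135,"dx":0,"dy":0,"dz":0,"gripper":82},{"ax":0,"ay":0,"az":0,"dx":41,"dy":10,"dz":0,"gripper":82},{"ax":0,"ay":0,"az":0,"dx":41,"dy":10,"dz":0,"gripper":82},{"ax":0,"ay":0,"az":0,"dx":41,"dy":11,"dz":0,"gripper":82},{"ax":0,"ay":0,"az":0,"dx":41,"dy":11,"dz":0,"gripper":82},{"ax":0,"ay":0,"az":0,"dx":41,"dy":11,"dz":0,"gripper":82},{"ax":0,"ay":0,"az":0,"dx":0,"dy":0,"dz":0,"gripper":82}]'
python3 -c "
from h import *
plan([.552,-.13,.25],0)
c=optics.camera('wrist'); save(c,'w6.png'); np.savez('/tmp/w6.npz',**c)
c=optics.camera('scene'); save(c,'s6.png')
"
```

```text
time: 10.2
position: [0.5515, -0.1278, 0.25]
tool_rot: [0.703, 0.711, 0.001, -0.0]
ft_force: [-0.9, -0.7, -0.6]
grip_width: 0.0711
t 10.20 pos [ 0.5515 -0.1278  0.25  ] yaw 0.62 tilt 0.12 F [-0.9 -0.7 -0.6] w 0.0711 q6 -0.44
shift tool mm [-2.2  0.5 -0. ] perfect-down axes: dx along [-0.011  1.     0.002]
az rad 0.0108 rows 0.07193992472272948
shift if turned first [-2.2  0.5 -0. ]
```

View pics/w6.png

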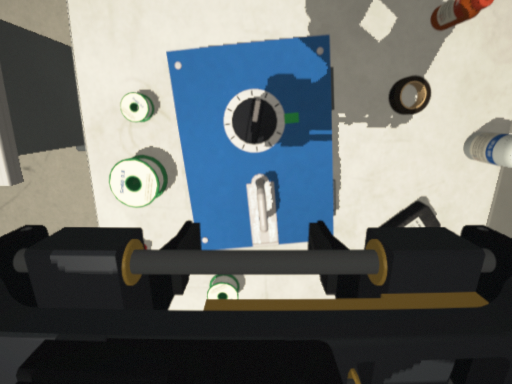

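View pics/s6.png

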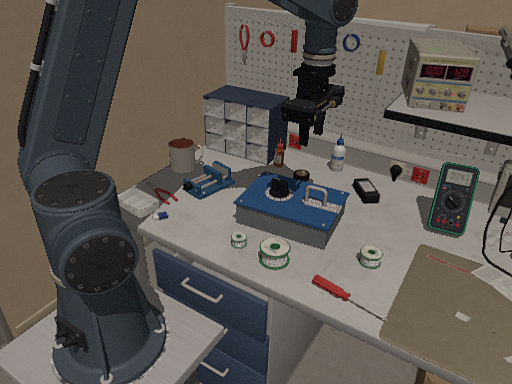

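Run:
```python
from h import *
c=np.load('/tmp/w6.npz'); im=c['img'][:,:,::-1]
cv2.imwrite('pics/w6z.png',cv2.resize(im[80:160,205:305],None,fx=7,fy=7,interpolation=cv2.INTER_CUBIC))
```

```text
(no output)
```

View pics/w6z.png

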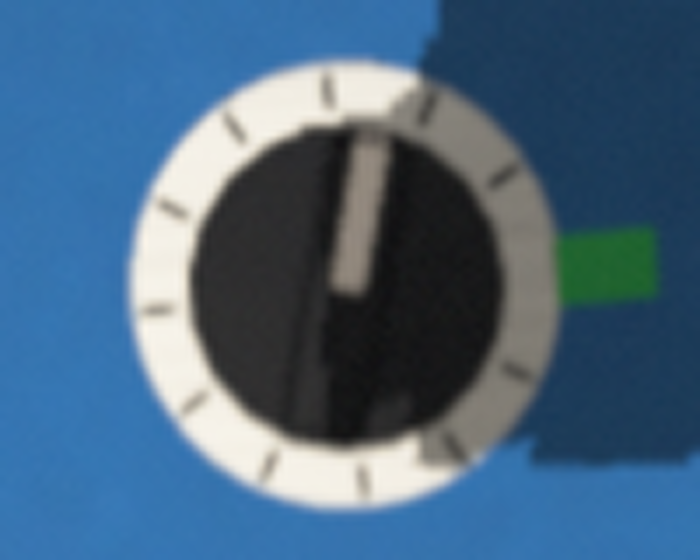

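Run:
```python
from h import *
c=np.load('/tmp/w6.npz')
P=lambda x,y,z: onplane(c,205+x/7,80+y/7,z)
a=P(347,293,.112);b=P(372,135,.112)
d=b-a; print(a,b,np.degrees(np.arctan2(d[1],d[0])),np.linalg.norm(d))
print('skirtcentre',P(345,285,.074),'mark',P(607,265,.07), 'ang', np.degrees(np.arctan2(*(P(607,265,.07)-P(345,285,.074))[[1,0]])))
# box edges/hull
hsv=cv2.cvtColor(c['img'],cv2.COLOR_RGB2HSV)
m=cv2.inRange(hsv,(98,110,30),(125,255,255)); m[215:]=0; m[:,:160]=0;m[:,340:]=0
# circle outer skirt points
for z in (.07,.078): print([P(x,y,z)[:2].round(4) for x,y in [(130,285),(558,285),(345,60),(345,508)]])
print('shackle', [onplane(c,u,v,.115)[:2].round(4) for u,v in [(264,180),(268,238)]])
for u,v in [(178,65),(320,50),(205,240)]: print(onplane(c,u,v,.07))
plan([.552,-.055,.2],-15)
```

```text
[ 0.55045182 -0.05595374  0.112     ] [ 0.55401223 -0.03252156  0.112     ] 81.36026013897295 0.02370112241508201
skirtcentre [ 0.55017802 -0.05490072  0.074     ] mark [ 0.59646069 -0.05094707  0.07      ] ang 4.882578746196401
[array([ 0.5121, -0.0553]), array([ 0.5879, -0.0545]), array([ 0.5498, -0.0173]), array([ 0.5506, -0.0943])]
[array([ 0.513 , -0.0552]), array([ 0.587 , -0.0545]), array([ 0.5498, -0.0182]), array([ 0.5506, -0.0934])]
shackle [array([ 0.5619, -0.12  ]), array([ 0.5682, -0.1919])]
[0.45909516 0.00861116 0.07      ]
[0.62627361 0.02658074 0.07      ]
[ 0.48273718 -0.21695533  0.07      ]
t 10.30 pos [ 0.5514 -0.1321  0.2498] yaw 0.44 tilt 0.07 F [ 0.1 -0.7 -1. ] w 0.0715 q6 -0.44
shift tool mm [77.1  1.2 49.7] perfect-down axes: dx along [-0.008  1.    -0.001]
az rad 0.2695 rows 1.7977175632987514
shift if turned first [ 74.7 -19.4  49.7]
```

```bash
python3 -m inch '[{"ax":0,"ay":0,"az":0,"dx":38,"dy":0,"dz":10,"gripper":82},{"ax":0,"ay":0,"az":0,"dx":39,"dy":0,"dz":20,"gripper":82},{"ax":0,"ay":0,"az":0.08,"dx":0,"dy":0,"dz":30,"gripper":82},{"ax":0,"ay":0,"az":0.078,"dx":0,"dy":0,"dz":30,"gripper":82},{"ax":0,"ay":0,"az":0,"dx":0,"dy":0,"dz":20,"gripper":82},{"ax":0,"ay":0,"az":0,"dx":0,"dy":0,"dz":0,"gripper":82},{"ax":0,"ay":0,"az":0,"dx":0,"dy":0,"dz":0,"gripper":82}]'
python3 -c "
from h import *
plan([.551,-.0553,.084],-8.6)
c=optics.camera('scene'); im=c['img'][:,:,::-1]; cv2.imwrite('pics/s7.png',cv2.resize(im[115:255,210:370],None,fx=4,fy=4))
c=optics.camera('wrist'); save(c,'w7.png')
"
```

```text
time: 11.0
position: [0.5512, -0.0574, 0.1393]
tool_rot: [0.76, 0.65, -0.0, 0.0]
ft_force: [-0.3, -0.3, -0.2]
grip_width: 0.0714
t 11.00 pos [ 0.5512 -0.0574  0.1393] yaw -8.85 tilt 0.02 F [-0.3 -0.3 -0.2] w 0.0714 q6 -0.15
shift tool mm [ 2.1 -0.5 55.3] perfect-down axes: dx along [ 0.154  0.988 -0.   ]
az rad -0.0044 rows 0.02945471754015304
shift if turned first [ 2.1 -0.5 55.3]
```

View pics/s7.png

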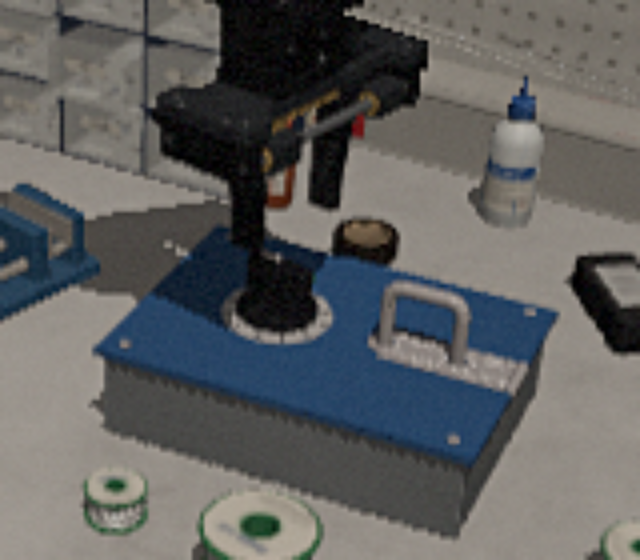

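View pics/w7.png

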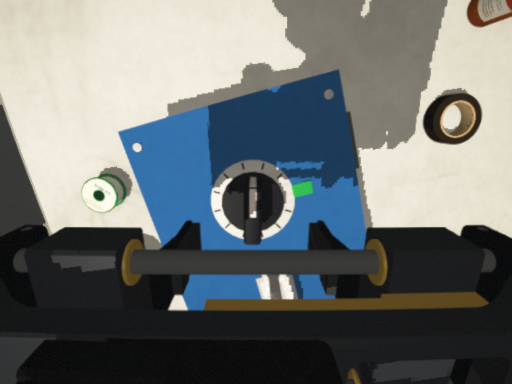

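```bash
python3 -m inch '[{"ax":0,"ay":0,"az":0,"dx":1,"dy":0,"dz":20,"gripper":82},{"ax":0,"ay":0,"az":0,"dx":1,"dy":0,"dz":20,"gripper":82},{"ax":0,"ay":0,"az":0,"dx":0,"dy":0,"dz":13,"gripper":70},{"ax":0,"ay":0,"az":0,"dx":0,"dy":0,"dz":0,"gripper":50},{"ax":0,"ay":0,"az":0,"dx":0,"dy":0,"dz":0,"gripper":35}]'
python3 -c "
from h import *
plan([.551,-.0553,.084],-8.6)
"
```

```text
time: 11.6
position: [0.5518, -0.0544, 0.0865]
tool_rot: [0.759, 0.651, 0.0, 0.0]
ft_force: [0.5, -0.6, 0.5]
grip_width: 0.0549
t 11.60 pos [ 0.5518 -0.0544  0.0865] yaw -8.77 tilt 0.06 F [ 0.5 -0.6  0.5] w 0.0549 q6 -0.15
shift tool mm [-1.  -0.6  2.5] perfect-down axes: dx along [ 0.153  0.988 -0.   ]
az rad -0.0030 rows 0.020056800412753553
shift if turned first [-1.  -0.7  2.5]
```

```bash
python3 -m inch '[{"ax":0,"ay":0,"az":0,"dx":-1,"dy":0,"dz":2.5,"gripper":22},{"ax":0,"ay":0,"az":0,"dx":0,"dy":0,"dz":0,"gripper":18},{"ax":0,"ay":0,"az":0,"dx":0,"dy":0,"dz":0,"gripper":10},{"ax":0,"ay":0,"az":0,"dx":0,"dy":0,"dz":0,"gripper":5},{"ax":0,"ay":0,"az":0,"dx":0,"dy":0,"dz":0,"gripper":5},{"ax":0,"ay":0,"az":0,"dx":0,"dy":0,"dz":0,"gripper":5},{"ax":0,"ay":0,"az":0,"dx":0,"dy":0,"dz":0,"gripper":5}]' 35
python3 -c "
from h import *
plan([.551,-.0553,.084],-8.6); print(robot.get_obs()['moment'])
"
```

```text
time: 12.3
position: [0.5507, -0.0551, 0.0835]
tool_rot: [0.759, 0.651, -0.0, -0.0]
ft_force: [-1.3, -0.7, 2.1]
grip_width: 0.0137
t 12.30 pos [ 0.5507 -0.0551  0.0835] yaw -8.75 tilt 0.04 F [-1.3 -0.7  2.1] w 0.0137 q6 -0.15
shift tool mm [-0.2  0.3 -0.5] perfect-down axes: dx along [ 0.152  0.988 -0.   ]
az rad -0.0027 rows 0.017952479469415545
shift if turned first [-0.2  0.3 -0.5]
[-0.10896585  0.2842846   0.01114284]
```

```bash
cat > m.sh <<'E'
python3 -c "
from h import *
o=robot.get_obs(); Rm=R.from_quat(o['tool_rot']).as_matrix()
print('yaw %.2f'%np.degrees(np.arctan2(Rm[1,1],Rm[0,1])),o['position'].round(4),'F',o['ft_force'].round(1),'M',o['moment'].round(3),o['grip_width'].round(4),'t',o['time'],'tq6 %.3f q6 %.2f'%(o['joint_torque'][5],o['q'][5]))"
E
T='{"ax":0,"ay":0,"az":0.0873,"dx":0,"dy":0,"dz":0,"gripper":5}'
bash m.sh
python3 -m inch '[{"ax":0,"ay":0,"az":0.0873,"dx":0,"dy":0,"dz":0,"gripper":5}]' >/dev/null; bash m.sh
python3 -m inch '[{"ax":0,"ay":0,"az":0.0873,"dx":0,"dy":0,"dz":0,"gripper":5}]' >/dev/null; bash m.sh
python3 -m inch '[{"ax":0,"ay":0,"az":0.0873,"dx":0,"dy":0,"dz":0,"gripper":5}]' >/dev/null; bash m.sh
python3 -m inch '[{"ax":0,"ay":0,"az":0.0873,"dx":0,"dy":0,"dz":0,"gripper":5}]' >/dev/null; bash m.sh
python3 -m inch '[{"ax":0,"ay":0,"az":0.0873,"dx":0,"dy":0,"dz":0,"gripper":5}]' >/dev/null; bash m.sh
python3 -m inch '[{"ax":0,"ay":0,"az":0.0873,"dx":0,"dy":0,"dz":0,"gripper":5}]' >/dev/null; bash m.sh
```

```text
Traceback (most recent call last):
AttributeError: 'float' object has no attribute 'round'
Traceback (most recent call last):
AttributeError: 'float' object has no attribute 'round'
Traceback (most recent call last):
AttributeError: 'float' object has no attribute 'round'
Traceback (most recent call last):
AttributeError: 'float' object has no attribute 'round'
Traceback (most recent call last):
AttributeError: 'float' object has no attribute 'round'
Traceback (most recent call last):
AttributeError: 'float' object has no attribute 'round'
Traceback (most recent call last):
AttributeError: 'float' object has no attribute 'round'
```

```bash
sed -i "s/o\['grip_width'\].round(4)/round(o['grip_width'],4)/" m.sh
bash m.sh
python3 -m inch '[{"ax":0,"ay":0,"az":0.0873,"dx":0,"dy":0,"dz":0,"gripper":5}]' >/dev/null; bash m.sh
python3 -m inch '[{"ax":0,"ay":0,"az":0.0873,"dx":0,"dy":0,"dz":0,"gripper":5}]' >/dev/null; bash m.sh
python3 -m inch '[{"ax":0,"ay":0,"az":0.0873,"dx":0,"dy":0,"dz":0,"gripper":5}]' >/dev/null; bash m.sh
python3 -m inch '[{"ax":0,"ay":0,"az":0.0873,"dx":0,"dy":0,"dz":0,"gripper":5}]' >/dev/null; bash m.sh
```

```text
yaw -38.96 [ 0.5506 -0.055   0.0835] F [-1.3 -1.3  3.1] M [-0.094  0.37  -0.004] 0.0135 t 12.9 tq6 -0.550 q6 0.38
yaw -43.98 [ 0.5506 -0.055   0.0835] F [-2.2 -0.3  3. ] M [-0.133  0.421 -0.068] 0.0137 t 13.0 tq6 -0.583 q6 0.47
yaw -48.99 [ 0.5506 -0.055   0.0835] F [-3.1 -0.6  2.7] M [-0.182  0.444 -0.048] 0.0136 t 13.1 tq6 -0.618 q6 0.55
yaw -54.00 [ 0.5505 -0.055   0.0835] F [-1.6  0.2  3.6] M [-0.007  0.391  0.027] 0.0136 t 13.2 tq6 -0.564 q6 0.64
yaw -58.96 [ 0.5505 -0.0549  0.0835] F [-1.7 -0.3  3.6] M [-0.026  0.43   0.04 ] 0.0137 t 13.3 tq6 -0.459 q6 0.73
```

```bash
python3 -m inch '[{"ax":0,"ay":0,"az":0.0873,"dx":0,"dy":0,"dz":0,"gripper":5}]' >/dev/null; bash m.sh
python3 -m inch '[{"ax":0,"ay":0,"az":0.0873,"dx":0,"dy":0,"dz":0,"gripper":5}]' >/dev/null; bash m.sh
python3 -m inch '[{"ax":0,"ay":0,"az":0.0873,"dx":0,"dy":0,"dz":0,"gripper":5}]' >/dev/null; bash m.sh
python3 -m inch '[{"ax":0,"ay":0,"az":0.0873,"dx":0,"dy":0,"dz":0,"gripper":5}]' >/dev/null; bash m.sh
python3 -m inch '[{"ax":0,"ay":0,"az":0.0873,"dx":0,"dy":0,"dz":0,"gripper":5}]' >/dev/null; bash m.sh
python3 -m inch '[{"ax":0,"ay":0,"az":0,"dx":0,"dy":0,"dz":0,"gripper":5}]' >/dev/null; bash m.sh
```

```text
yaw -63.97 [ 0.5505 -0.0549  0.0835] F [-1.9  0.4  3.8] M [-0.038  0.426  0.001] 0.0138 t 13.4 tq6 -0.515 q6 0.82
yaw -68.98 [ 0.5505 -0.0549  0.0835] F [-2.1  0.4  2.9] M [-0.043  0.446  0.009] 0.0134 t 13.5 tq6 -0.550 q6 0.90
yaw -73.99 [ 0.5505 -0.0549  0.0835] F [-0.9 -0.9  2.9] M [-0.037  0.445  0.001] 0.0135 t 13.6 tq6 -0.584 q6 0.99
yaw -79.00 [ 0.5505 -0.0548  0.0835] F [-1.6 -0.9  2.8] M [-0.011  0.472 -0.087] 0.0137 t 13.7 tq6 -0.618 q6 1.08
yaw -84.01 [ 0.5505 -0.0548  0.0835] F [-1.9  0.9  3.4] M [0.141 0.45  0.1  ] 0.0137 t 13.8 tq6 -0.561 q6 1.16
yaw -83.78 [ 0.5505 -0.0548  0.0835] F [-2.7  1.   4.5] M [-0.004  0.52   0.012] 0.0135 t 13.9 tq6 0.292 q6 1.16
```

```bash
python3 -m inch '[{"ax":0,"ay":0,"az":0,"dx":0,"dy":0,"dz":0,"gripper":20},{"ax":0,"ay":0,"az":0,"dx":0,"dy":0,"dz":0,"gripper":40},{"ax":0,"ay":0,"az":0,"dx":0,"dy":0,"dz":0,"gripper":60},{"ax":0,"ay":0,"az":0,"dx":0,"dy":0,"dz":0,"gripper":60},{"ax":0,"ay":0,"az":0,"dx":0,"dy":0,"dz":-15,"gripper":60},{"ax":0,"ay":0,"az":0,"dx":0,"dy":0,"dz":-40,"gripper":60},{"ax":0,"ay":0,"az":0,"dx":0,"dy":0,"dz":-45,"gripper":60},{"ax":0,"ay":0,"az":0,"dx":0,"dy":0,"dz":-45,"gripper":60}]'
python3 -c "
from h import *
plan([.551,-.15,.25],6)
c=optics.camera('wrist'); save(c,'w8.png'); np.savez('/tmp/w8.npz',**c)
"
```

```text
time: 14.7
position: [0.5507, -0.055, 0.2294]
tool_rot: [0.999, 0.054, -0.001, -0.0]
ft_force: [1.3, -0.9, -0.8]
grip_width: 0.0516
t 14.70 pos [ 0.5507 -0.055   0.2294] yaw -83.78 tilt 0.06 F [ 1.3 -0.9 -0.8] w 0.0516 q6 1.16
shift tool mm [-10.   94.4 -20.6] perfect-down axes: dx along [ 0.994  0.108 -0.001]
az rad -1.5670 rows 10.451888337197305
shift if turned first [-94.5  -9.7 -20.6]
```

View pics/w8.png

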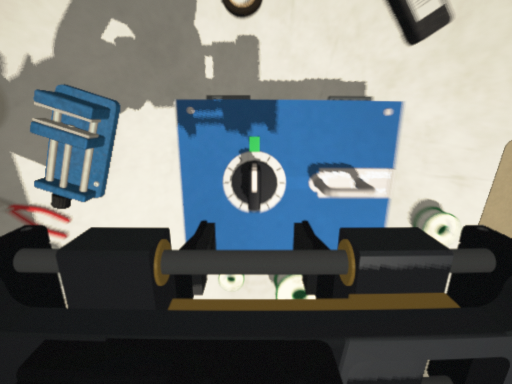

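Run:
```python
from h import *
c=np.load('/tmp/w8.npz'); im=c['img'][:,:,::-1]
cv2.imwrite('pics/w8z.png',cv2.resize(im[130:220,215:405],None,fx=4,fy=4,interpolation=cv2.INTER_CUBIC))
```

```text
(no output)
```

View pics/w8z.png

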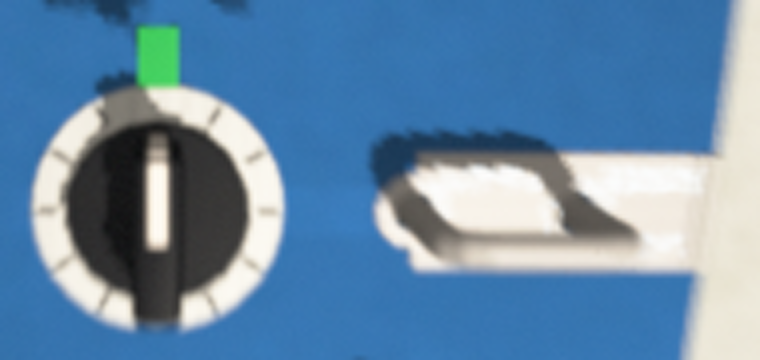

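Run:
```python
from h import *
c=np.load('/tmp/w8.npz')
P=lambda x,y,z: onplane(c,215+x/4-.4,130+y/4-.4,z)
a=P(157,250,.112);b=P(157,140,.112); d=b-a; print('ptr',np.degrees(np.arctan2(d[1],d[0])))
m=P(159,56,.07)-P(158,206,.074);print('mark',np.degrees(np.arctan2(m[1],m[0])), 'skirt',P(158,206,.075))
print('shackle',P(455,243,.115),P(620,243,.115))
print('plate',P(375,210,.07),P(715,210,.07))
s=np.load('/tmp/scene0.npz')
for u,v in [(220+437/5,165+110/5),(220+530/5,165+135/5)]: print('scene sh',onplane(s,u,v,.115))
```

```text
ptr 6.175791433318416
mark 5.81356158342815 skirt [ 0.55117101 -0.05459177  0.075     ]
shackle [ 0.55892614 -0.13409089  0.115     ] [ 0.56379109 -0.17870481  0.115     ]
plate [ 0.55603388 -0.12162846  0.07      ] [ 0.56770102 -0.22775425  0.07      ]
scene sh [ 0.55603426 -0.13464009  0.115     ]
scene sh [ 0.56041107 -0.18497662  0.115     ]
```

```bash
python3 -m inch '[{"ax":0,"ay":0,"az":-0.14,"dx":0,"dy":0,"dz":0,"gripper":70},{"ax":0,"ay":0,"az":-0.14,"dx":0,"dy":0,"dz":0,"gripper":70},{"ax":0,"ay":0,"az":-0.14,"dx":0,"dy":0,"dz":0,"gripper":70},{"ax":0,"ay":0,"az":-0.14,"dx":0,"dy":0,"dz":0,"gripper":70},{"ax":0,"ay":0,"az":-0.14,"dx":0,"dy":0,"dz":0,"gripper":70},{"ax":0,"ay":0,"az":-0.14,"dx":0,"dy":0,"dz":0,"gripper":70},{"ax":0,"ay":0,"az":-0.14,"dx":0,"dy":0,"dz":0,"gripper":70},{"ax":0,"ay":0,"az":-0.14,"dx":0,"dy":0,"dz":0,"gripper":70}]' >/dev/null
python3 -m inch '[{"ax":0,"ay":0,"az":-0.14,"dx":0,"dy":0,"dz":0,"gripper":70},{"ax":0,"ay":0,"az":-0.14,"dx":0,"dy":0,"dz":0,"gripper":70},{"ax":0,"ay":0,"az":-0.14,"dx":0,"dy":0,"dz":0,"gripper":70},{"ax":0,"ay":0,"az":-0.027,"dx":0,"dy":0,"dz":0,"gripper":70},{"ax":0,"ay":0,"az":0,"dx":-40,"dy":0,"dz":0,"gripper":70},{"ax":0,"ay":0,"az":0,"dx":-40,"dy":0,"dz":0,"gripper":70},{"ax":0,"ay":0,"az":0,"dx":-20,"dy":0,"dz":0,"gripper":60},{"ax":0,"ay":0,"az":0,"dx":0,"dy":0,"dz":0,"gripper":60}]'
python3 -c "
from h import *
plan([.5612,-.1573,.096],6)
"
```

```text
time: 16.35
position: [0.5622, -0.1577, 0.2282]
tool_rot: [0.671, 0.741, -0.0, 0.001]
ft_force: [0.2, 0.8, 0.5]
grip_width: 0.0542
t 16.35 pos [ 0.5622 -0.1577  0.2282] yaw 5.68 tilt 0.11 F [0.2 0.8 0.5] w 0.0542 q6 -0.56
shift tool mm [  0.7  -1.1 132.2] perfect-down axes: dx along [-0.099  0.995 -0.001]
az rad -0.0057 rows 0.037744180590551374
shift if turned first [  0.7  -1.1 132.2]
```

```bash
python3 -m inch '[{"ax":0,"ay":0,"az":-0.005,"dx":0,"dy":-1,"dz":30,"gripper":60},{"ax":0,"ay":0,"az":0,"dx":0,"dy":0,"dz":40,"gripper":60},{"ax":0,"ay":0,"az":0,"dx":0,"dy":0,"dz":22,"gripper":60},{"ax":0,"ay":0,"az":0,"dx":0,"dy":0,"dz":0,"gripper":60},{"ax":0,"ay":0,"az":0,"dx":0,"dy":0,"dz":0,"gripper":60}]'
python3 -c "
from h import *
plan([.5612,-.1573,.096],6)
c=optics.camera('scene'); im=c['img'][:,:,::-1]; cv2.imwrite('pics/s9.png',cv2.resize(im[125:255,220:380],None,fx=4.5,fy=4.5)); np.savez('/tmp/s9.npz',**c)
c=optics.camera('wrist'); save(c,'w9.png')
"
```

```text
time: 16.85
position: [0.5606, -0.154, 0.1365]
tool_rot: [0.667, 0.745, 0.0, -0.0]
ft_force: [0.8, -0.2, 0.3]
grip_width: 0.0519
t 16.85 pos [ 0.5606 -0.154   0.1365] yaw 6.27 tilt 0.03 F [ 0.8 -0.2  0.3] w 0.0519 q6 -0.57
shift tool mm [-3.4  0.2 40.5] perfect-down axes: dx along [-0.109  0.994  0.   ]
az rad 0.0047 rows 0.03113250291385956
shift if turned first [-3.4  0.2 40.5]
```

View pics/s9.png

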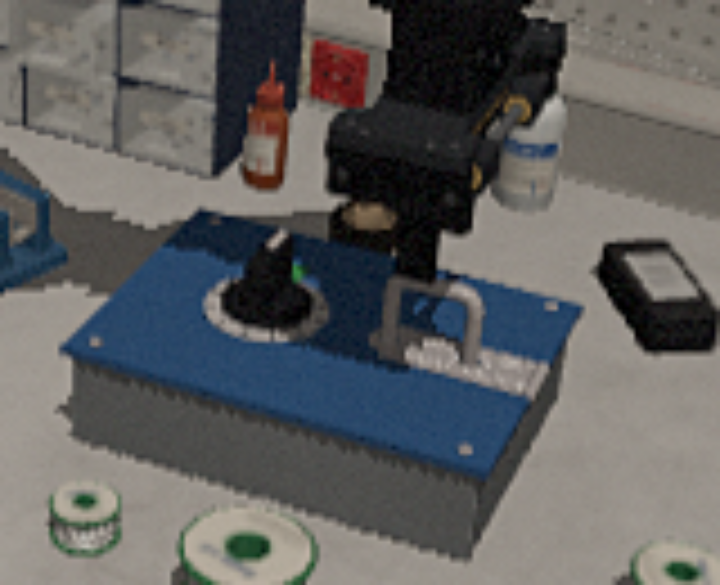

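View pics/w9.png

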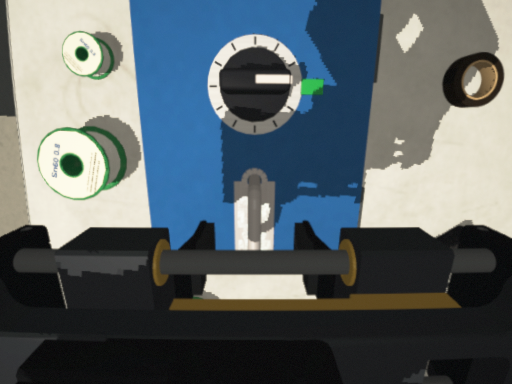

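```bash
python3 -m inch '[{"ax":0,"ay":0,"az":0,"dx":-3,"dy":0,"dz":15,"gripper":60},{"ax":0,"ay":0,"az":0,"dx":0,"dy":0,"dz":15,"gripper":50},{"ax":0,"ay":0,"az":0,"dx":0,"dy":0,"dz":9,"gripper":40},{"ax":0,"ay":0,"az":0,"dx":0,"dy":0,"dz":0,"gripper":30},{"ax":0,"ay":0,"az":0,"dx":0,"dy":0,"dz":0,"gripper":30},{"ax":0,"ay":0,"az":0,"dx":0,"dy":0,"dz":0,"gripper":30}]'
bash m.sh; python3 -c "
from h import *
plan([.5612,-.1573,.096],6)
"
```

```text
time: 17.55
position: [0.5616, -0.1579, 0.0983]
tool_rot: [0.667, 0.745, 0.0, 0.001]
ft_force: [0.6, 0.9, 0.5]
grip_width: 0.0273
yaw 6.28 [ 0.5616 -0.1579  0.0983] F [0.6 0.9 0.5] M [-0.086 -0.031  0.065] 0.0273 t 17.55 tq6 0.001 q6 -0.58
t 17.55 pos [ 0.5616 -0.1579  0.0983] yaw 6.28 tilt 0.11 F [0.6 0.9 0.5] w 0.0273 q6 -0.58
shift tool mm [ 0.7 -0.3  2.3] perfect-down axes: dx along [-0.109  0.994 -0.001]
az rad 0.0048 rows 0.032080105147362786
shift if turned first [ 0.6 -0.3  2.3]
```

```bash
python3 -m inch '[{"ax":0,"ay":0,"az":0,"dx":0.5,"dy":0,"dz":2,"gripper":25},{"ax":0,"ay":0,"az":0,"dx":0,"dy":0,"dz":0,"gripper":18},{"ax":0,"ay":0,"az":0,"dx":0,"dy":0,"dz":0,"gripper":8},{"ax":0,"ay":0,"az":0,"dx":0,"dy":0,"dz":0,"gripper":3},{"ax":0,"ay":0,"az":0,"dx":0,"dy":0,"dz":0,"gripper":3},{"ax":0,"ay":0,"az":0,"dx":0,"dy":0,"dz":0,"gripper":3},{"ax":0,"ay":0,"az":0,"dx":0,"dy":0,"dz":0,"gripper":3}]' 45
bash m.sh
```

```text
time: 18.25
position: [0.5608, -0.1572, 0.0954]
tool_rot: [0.667, 0.745, 0.0, 0.0]
ft_force: [-0.3, -0.4, 0.7]
grip_width: 0.0083
yaw 6.27 [ 0.5608 -0.1572  0.0954] F [-0.3 -0.4  0.7] M [-0.049  0.053 -0.017] 0.0083 t 18.25 tq6 -0.019 q6 -0.57
```

```bash
python3 -m inch '[{"ax":0,"ay":0,"az":0,"dx":0,"dy":0,"dz":0,"gripper":3},{"ax":0,"ay":0,"az":0,"dx":0,"dy":0,"dz":0,"gripper":3}]' 
bash m.sh
python3 -c "
from h import *
c=optics.camera('scene'); im=c['img'][:,:,::-1]; cv2.imwrite('pics/s10.png',cv2.resize(im[125:255,220:380],None,fx=4.5,fy=4.5))
c=optics.camera('wrist'); save(c,'w10.png')"
```

```text
time: 18.45
position: [0.5609, -0.1572, 0.0954]
tool_rot: [0.667, 0.745, 0.0, 0.0]
ft_force: [0.7, -0.4, -0.1]
grip_width: 0.0084
yaw 6.28 [ 0.5609 -0.1572  0.0954] F [ 0.7 -0.4 -0.1] M [-0.035 -0.009 -0.073] 0.0084 t 18.45 tq6 -0.021 q6 -0.57
```

View pics/s10.png

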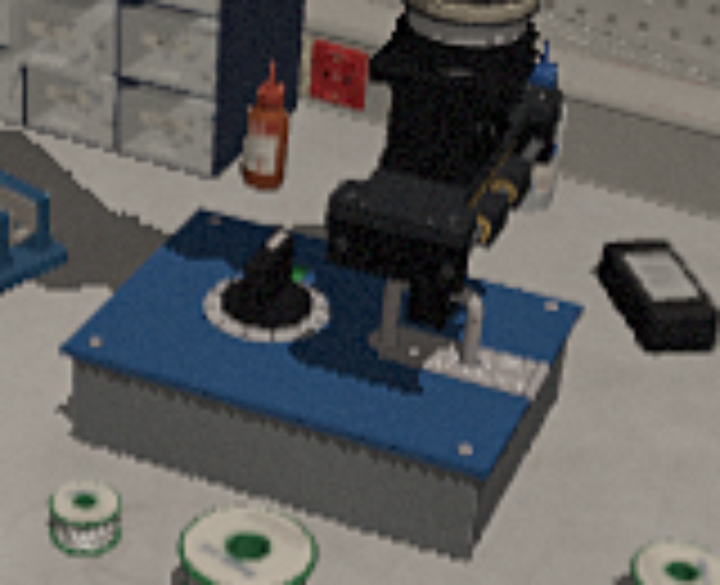

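View pics/w10.png

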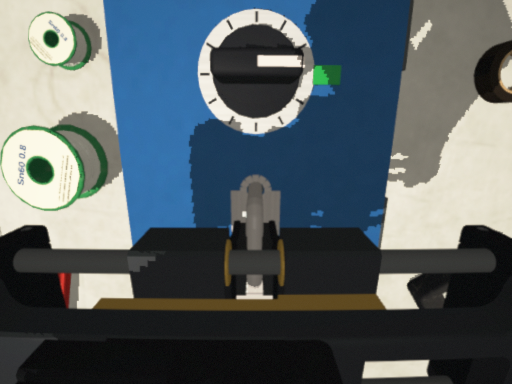

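```bash
python3 -m inch '[{"ax":0,"ay":0,"az":0,"dx":0,"dy":0,"dz":-3,"gripper":3},{"ax":0,"ay":0,"az":0,"dx":0,"dy":0,"dz":-4,"gripper":3},{"ax":0,"ay":0,"az":0,"dx":0,"dy":0,"dz":-4,"gripper":3}]' >/dev/null
bash m.sh
python3 -m inch '[{"ax":0,"ay":0,"az":0,"dx":0,"dy":0,"dz":-6,"gripper":3},{"ax":0,"ay":0,"az":0,"dx":0,"dy":0,"dz":-6,"gripper":3},{"ax":0,"ay":0,"az":0,"dx":0,"dy":0,"dz":-6,"gripper":3}]' >/dev/null
bash m.sh
```

```text
yaw 6.27 [ 0.5607 -0.1571  0.1065] F [ 0.1 -0.2 -1.5] M [-0.036  0.036  0.041] 0.0083 t 18.85 tq6 -0.002 q6 -0.57
yaw 6.27 [ 0.5609 -0.1572  0.125 ] F [ 0.2  0.3 -0.7] M [-0.118  0.045  0.009] 0.0085 t 19.15 tq6 0.000 q6 -0.57
```

```bash
python3 -m inch '[{"ax":0,"ay":0,"az":0,"dx":0,"dy":0,"dz":-7,"gripper":3},{"ax":0,"ay":0,"az":0,"dx":0,"dy":0,"dz":-7,"gripper":3},{"ax":0,"ay":0,"az":0,"dx":0,"dy":0,"dz":-7,"gripper":3},{"ax":0,"ay":0,"az":0,"dx":0,"dy":0,"dz":-7,"gripper":3}]' >/dev/null
bash m.sh
python3 -m inch '[{"ax":0,"ay":0,"az":0,"dx":0,"dy":0,"dz":-12,"gripper":3},{"ax":0,"ay":0,"az":0,"dx":0,"dy":0,"dz":-20,"gripper":3},{"ax":0,"ay":0,"az":0,"dx":0,"dy":0,"dz":-20,"gripper":3},{"ax":0,"ay":0,"az":0,"dx":0,"dy":0,"dz":-20,"gripper":3},{"ax":0,"ay":0,"az":0,"dx":0,"dy":0,"dz":-12,"gripper":3},{"ax":0,"ay":0,"az":0,"dx":0,"dy":0,"dz":-5,"gripper":3},{"ax":0,"ay":0,"az":0,"dx":0,"dy":0,"dz":0,"gripper":3},{"ax":0,"ay":0,"az":0,"dx":0,"dy":0,"dz":0,"gripper":3}]' >/dev/null
python3 -m inch '[{"ax":0,"ay":0,"az":0,"dx":0,"dy":0,"dz":0,"gripper":3},{"ax":0,"ay":0,"az":0,"dx":0,"dy":0,"dz":0,"gripper":3},{"ax":0,"ay":0,"az":0,"dx":0,"dy":0,"dz":0,"gripper":3},{"ax":0,"ay":0,"az":0,"dx":0,"dy":0,"dz":0,"gripper":3}]' >/dev/null
bash m.sh
python3 -c "
from h import *
c=optics.camera('scene'); im=c['img'][:,:,::-1]; cv2.imwrite('pics/s11.png',cv2.resize(im[95:285,200:400],None,fx=4,fy=3.15*4/4 if 0 else 3.15)) if 0 else cv2.imwrite('pics/s11.png',cv2.resize(im[95:285,200:400],None,fx=3,fy=3)); np.savez('/tmp/s11.npz',**c)
c=optics.camera('wrist'); save(c,'w11.png')
c=optics.camera('top'); save(c,'t11.png')"
```

```text
yaw 6.27 [ 0.5608 -0.1572  0.153 ] F [ 0.   1.4 -0.6] M [-0.118  0.028 -0.012] 0.0085 t 19.55 tq6 -0.000 q6 -0.57
yaw 6.27 [ 0.5607 -0.1571  0.241 ] F [-0.6 -0.4 -1.1] M [-0.089  0.043 -0.016] 0.0087 t 20.75 tq6 -0.000 q6 -0.57
```

View pics/s11.png

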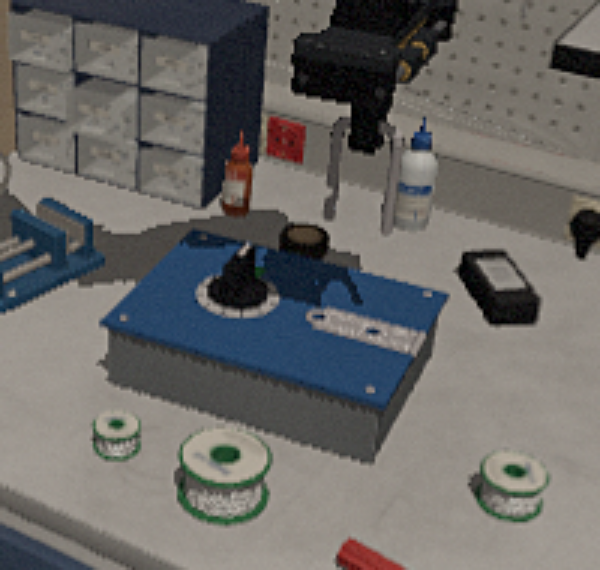

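View pics/w11.png

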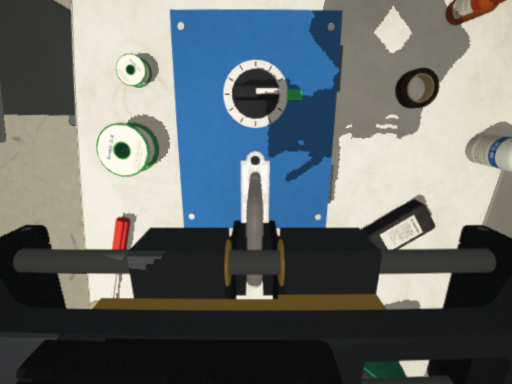

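View pics/t11.png

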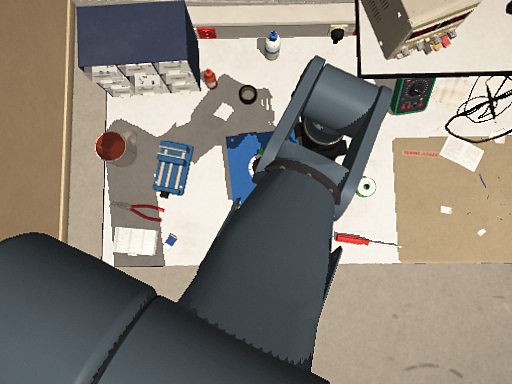

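```bash
python3 - <<'E'
from h import *
c=np.load('/tmp/s11.npz'); K=c['camera_matrix']; Rc=rot(c['attitude'])
for n,p in dict(fl=(.5580,-.1322,.1686),fr=(.5634,-.182,.1686),tl=(.5580,-.1322,.2606),tr=(.5634,-.182,.2606)).items():
    q=Rc.T@(np.array(p)-c['position']); px=cv2.projectPoints(np.array([[q[0],-q[1],-q[2]]]),np.zeros(3),np.zeros(3),K,np.array([float(c['k1']),0,0,0,0]))[0][0,0]
    print(n,px,((px-[200,95])*3).round(0))
E
bash m.sh
```

```text
fl [308.77755725 168.2261491 ] [326. 220.]
fr [327.84225735 172.77224833] [384. 233.]
tl [312.26045404 134.61062866] [337. 119.]
tr [332.34121479 138.74530501] [397. 131.]
yaw 6.27 [ 0.5608 -0.1571  0.2413] F [-0.6 -0.8 -0.7] M [-0.098  0.076 -0.054] 0.0083 t 20.9 tq6 0.000 q6 -0.57
```

```bash
python3 -m inch '[{"ax":0,"ay":0,"az":0,"dx":0,"dy":0,"dz":-1,"gripper":3},{"ax":0,"ay":0,"az":0,"dx":0,"dy":0,"dz":0,"gripper":3},{"ax":0,"ay":0,"az":0,"dx":0,"dy":0,"dz":0,"gripper":3},{"ax":0,"ay":0,"az":0,"dx":0,"dy":0,"dz":0,"gripper":3}]'; python3 -c "
from h import *
o=robot.get_obs(); print(abs(o['joint_velocities']).max(), o['position'])
print(robot.hand_in())"
```

```text
time: 21.3
position: [0.5608, -0.1571, 0.2424]
tool_rot: [0.667, 0.745, 0.0, 0.0]
ft_force: [0.3, 0.9, -1.1]
grip_width: 0.0086
0.0015478365582594989 [ 0.56080746 -0.15714213  0.24240758]
the job is handed in; nothing more can be done
None
```

The job is done in the order asked and was handed in at about 21.3 s of the 69 s allowed.

- **Spool:** I took the middle-sized green spool off the lid. It stands flat on the bench to the right of the box, about 8 cm clear of it.
- **Dial:** I gripped the bar and turned it about 75° clockwise, because it had been left between two clicks. It then clicked in at the green mark. After release the wrist image put the pointer at 6.2° and the mark at 5.8°, and later pictures still show it on the mark. I lost the force readings for the first 30° of the turn to a script error, so I felt the clicks only over the last 45°.
- **Shackle:** I pulled it straight up with no sign of binding. At hand-in it was held still over the box, upright, with the leg ends about 10 cm above the lid. The leg ends in the scene picture were within about 1.5 pixels of where I predicted them.

One reading disagreed: the gripper reported 8.3–8.7 mm on the 10 mm bar. The pictures show the bar between the pads, and it came up with the gripper without slipping.

I did not go near the pliers, screwdriver or eraser, and they lie where they were in the last overhead picture.

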